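Push the blue-banded plate out over the end of the ledge

TASK

Two thin aluminium plates lie on the raised ledge of the lab bench. With the fingertips, push the one with the blue end bands along the ledge, away from the other plate, until the whole blue band at its leading end hangs out past the end of the ledge while the black line behind that band is still on the ledge, so that its edge is ready for the next person to take. Only slide it: do not pick it up or tip it, keep it straight along the ledge without letting it hang over the front or back, and leave the orange-banded plate and the two small jars on the ledge where they are.

Things in the scene. Friction and masses are not known exactly. Their poses are not given: they have to be found in the camera images.
- ledge: Fixed ledge: plain grey slab on two dark feet, 220 mm (its x) by 560 mm (its y, the long way), flat top 50 mm above its origin (centre of its underside, on the table). Its short ends, at its y = +280 and -280 mm, are free, with nothing beyond them at hand. Its -x long side is the front, towards the robot; it is turned up to 0.25 rad either way.
- plate_blue_center (a point): Centre (mid-thickness) of the loose plate to push: flat aluminium, 90 (its x) by 160 (its y) by 6 mm, 0.14 to 0.28 kg, a BLUE band 30 mm wide across each short end, a thin black line 60 mm from each short end. Lies on either half of the ledge, roughly along its y; at least 60 mm of bare ledge at its inner end, where to push. Overhang = |its y in the ledge's frame| + 80 - 280 mm.
- plate_orange_center (a point): The other aluminium plate, same size and shape, with an ORANGE band at each end; point at its centre, half-way up its thickness. It lies on the ledge's other half and must stay there.
- jar_amber: Small amber jar with white cap, 36 mm across, 52 mm high, standing on the rear (+x) part of the ledge; origin at the centre of its underside.
- jar_white: Small white jar with blue cap, 36 mm across, 50 mm high, standing on the rear (+x) part of the ledge; origin at the centre of its underside.
Mind the look-alikes: they are no part of the job. What is shaped like the part that bears plate_blue_center but purple or yellow is not meant.

How it is judged:
At the end, for the whole second after the job is handed in: The blue-banded plate lies flat and at rest on the ledge, within 0.2 rad of the ledge's direction and not hanging over its front or back by more than 10 mm, with 28 to 62 mm of its length past the ledge's end (blue band 30 mm wholly out, black line at 60 mm still on) ((y of plate_blue_center in the frame of ledge between 0.228 and 0.262 m or y of plate_blue_center in the frame of ledge between -0.262 and -0.228 m) and x of plate_blue_center in the frame of ledge between -0.075 and 0.075 m and z of plate_blue_center in the frame of ledge between 0.05 and 0.056 m and angle between plate_blue_center's own z axis and vertical below 0.05 rad and angle between the y axis of plate_blue_center and the y axis of ledge, either way round below 0.2 rad and linear speed of plate_blue below 0.01 m/s); the robot touches nothing.
It fails at once if the blue-banded plate is lifted more than 8 mm off the ledge or tipped (z of plate_blue_center in the frame of ledge above 0.061 m or angle between plate_blue_center's own z axis and vertical above 0.12 rad).
It fails at once if the blue-banded plate falls off the ledge (z of plate_blue_center in the frame of ledge below 0.04 m).
It fails at once if the orange-banded plate is moved more than 12 mm (distance of plate_orange_center from where it was at the start of the episode above 0.012 m).
It fails at once if a jar is moved more than 15 mm or tipped (distance of any of jar_amber, jar_white from where it was at the start of the episode above 0.015 m or angle between any of jar_amber, jar_white's own z axis and vertical above 0.3 rad).
It also fails if it takes over 38 s, if anything falls off the work surface, if the arm or the gripper's body presses on something with over 40 N, if the wrist force passes 120 N, or if a joint passes its speed limit or range.

ROBOT

A 7-joint arm with a two-finger parallel gripper is mounted at the origin on the work surface. World frame = base frame: x ahead of the robot, y to its left, z up, the work surface at z = 0. Lengths are in m, angles in rad, forces in N, time in s.
With the tool pointing down it reaches from about 0.425 to 1.025 m from the base axis. Payload 9.4 kg.
Tool frame: the origin (TCP) lies on the centre line of the jaws, within the pads' length; the fingertips stand ahead of it and the grasp point (between the pads) lies 6 mm ahead of it (arm.finger_overhang is the z of the fingertips in the tool frame, in m); z points along the fingers, y is the line along which they close (so a half turn about z gives the same grasp; the last joint's range is limited). The gripper opens to 93 mm and grips with 3 to 60 N. Pads are 15 mm wide; open, the fingers measure 128 mm over their backs; the gripper's body (75 mm by 188 mm) begins 65 mm behind the grasp point.
Start: joints at [1.114, 0.599, -0.003, 1.599, 0.002, 0.943, -0.08], TCP at [0.269, -0.673, 0.244] pointing down, gripper open.
Joint ranges: [-2.57, 2.57], [-0.35, 1.97], [-1.29, 1.29], [0.11, 2.56], [-1.05, 4.19], [0.11, 1.86], [-2.63, 2.63]. Speed limits (rad/s): [2.22, 2.22, 3.01, 3.01, 3.14, 3.14, 3.14].

INTERFACE

Orientations are given as a rotation vector (axis times angle).
In Python, from workcell import arm gives the robot as it stands. The module is installed in compiled form; this text tells all that it offers.
- The arm moves only by the tool play_rows, never from a script. Its argument "rows" is a list of rows, each a list of 7 numbers: the gripper's target within -1 to 1 (shut at 1, half-way at 0, fully open at -1), then the shift along the world's x, y, z as a fraction of full scale, then the turn, a rotation vector about the world's x, y, z as a fraction of full scale. In form: [[grip, dx, dy, dz, rx, ry, rz], ...]. A call has 1 to 10 rows; each row is the pose to reach, as a shift and turn from the pose commanded when the call began, turning the shorter way round; what a row does not reach only later rows make up. Full scale, the value 1, is 15 cm for a shift and 180 degrees for a turn. A row lasts 1/8 s, in which the tool goes at most 62.5 mm and 10.7 degrees, less where a joint would pass 70% of its speed; a pose out of reach is approached as far as the arm can. A call with a number of a shift or a turn outside -1 to 1 is refused whole. A call with a gripper value outside its range is refused whole. The fingers move at their own pace and stop on an object; "force" is the grip in N (left out, the last holds). Time passes only in rows, so rows that repeat a pose let the fingers close. It gives the time, the measured TCP pose, the force, the opening and the grip force at its end, in the units of the state.
- arm.state(): the state, without advancing time (a new reading comes with each control period).
- arm.get_image(name): name is "scene" or "top" or "wrist"; returns a dict with "img" (480x640x3 uint8, red, green, blue), "range_z" (480x640 float32, m along the optical axis (not along the pixel's ray), 0 where there is no reading), "fov_y" (degrees; the focal length in pixels is half the picture's height over the tangent of half this angle, whatever the lens; pixels are square), "cx", "cy" (the principal point, pixels), "position" and "attitude" of the camera in the world; the wrist camera has in their place "T_tool_cam" (4x4, takes a point from camera to tool coordinates, whose origin is the TCP and whose axes are the flange's). Camera axes: x right, y down, z forward; pixel columns grow to the right and rows downward; lengths in m; the calibration is good to about 2 mm. The wrist camera is an equidistant fisheye: a pixel r from the principal point sees the ray r / f radians off the axis. A picture is of the moment at which its call begins: read the wrist's pose just before it.
- arm.hand_in(): hands the job in; it is judged then, once.
The state is a dict: "t": time; "qpos": joint angles; "dq": joint speeds; "joint_torque": joint torques, N m; "tool_pos": TCP position; "tool_rot": TCP orientation; "ft_force": force on the tool from outside, world axes, zero at the start; "wrist_torque": the same for the moment, N m; "grip_width": opening from 0.0 (shut) to 1.0 (fully open); "gripper_force": force on a finger pad.
Only numpy, scipy, OpenCV 4.12 (cv2) and the standard library are available. Lean on these libraries where they do the work, as an engineer would, in place of code of your own. Each camera call takes 0.05 s, during which the arm holds its last target. There are 200 camera calls.

## Working session

There is one attempt and no reset: what is moved stays moved. The work goes in short steps, Python scripts to look and compute and a tool call to move; the robot and the scene stay as the last step left them, time stands still between calls to the robot, and variables do not carry over. Pictures are saved under pics/ and viewed, at most 10 in all, crops included, and the job is handed in when it is done.

Besides the shell and the picture viewer there is one more tool, called after "Call:" by a JSON object that holds its "op" and its "data". play_rows: Moves the arm, as the interface text tells. Shift numbers are shares of 15 cm and turn numbers shares of 180 degrees, none past 1 either way. Its arguments: {"type":"object","properties":{"rows":{"type":"array"},"force":{"type":"number"}},"required":["rows"]}

```bash
mkdir -p pics; cat > h.py <<'E'
import numpy as np, cv2
from workcell import arm
from scipy.spatial.transform import Rotation as R
def grab(n):
    d=arm.get_image(n); d['f']=240/np.tan(np.radians(d['fov_y'])/2); return d
def cloud(d):
    v,u=np.mgrid[0:480,0:640]; z=d['range_z']
    p=np.stack([(u-d['cx'])/d['f']*z,(v-d['cy'])/d['f']*z,z],-1)
    a=np.array(d['attitude'],float)
    m=a if a.shape==(3,3) else R.from_rotvec(a).as_matrix()
    return p@m.T+np.array(d['position'])
E
python3 - <<'E'
from h import *
s=arm.state();print({k:np.round(v,3) for k,v in s.items()}, arm.finger_overhang)
for n in('top','scene'):
    d=grab(n);print(n,d['fov_y'],d['position'],d['attitude'])
    cv2.imwrite(f'pics/{n}.png',d['img'][...,::-1]); np.savez(n+'.npz',img=d['img'],p=cloud(d),z=d['range_z'])
E
```

```text
{'t': np.float64(0.0), 'qpos': array([ 1.114,  0.6  , -0.003,  1.6  ,  0.002,  0.943, -0.08 ]), 'dq': array([-0.001, -0.   ,  0.002,  0.   ,  0.002,  0.   , -0.   ]), 'joint_torque': array([ 1.0000e-03, -7.6507e+01,  1.4980e+00, -2.5235e+01, -5.2000e-02,
        1.7000e-02,  0.0000e+00]), 'tool_pos': array([ 0.269, -0.673,  0.243]), 'tool_rot': array([-3.084e+00, -5.930e-01,  1.000e-03]), 'ft_force': array([ 0.852, -0.081,  0.993]), 'wrist_torque': array([-0.012,  0.047, -0.014]), 'gripper_force': np.float64(0.0), 'grip_width': np.float64(1.002)} 0.025
top 48.52123351825663 [ 0.24147633 -0.14282771  1.28563895] [-2.21722127  1.98250343 -0.20554353]
scene 54.62577428093793 [1.0500287  0.35516291 0.69881346] [-1.0805512  -2.35861266  1.06211744]
```

View pics/top.png

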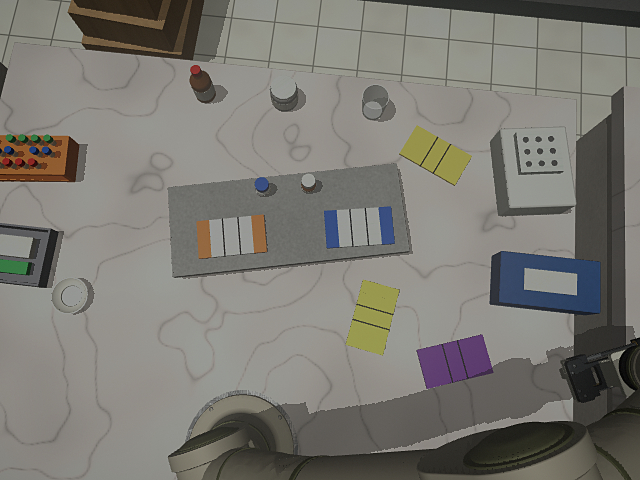

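View pics/scene.png

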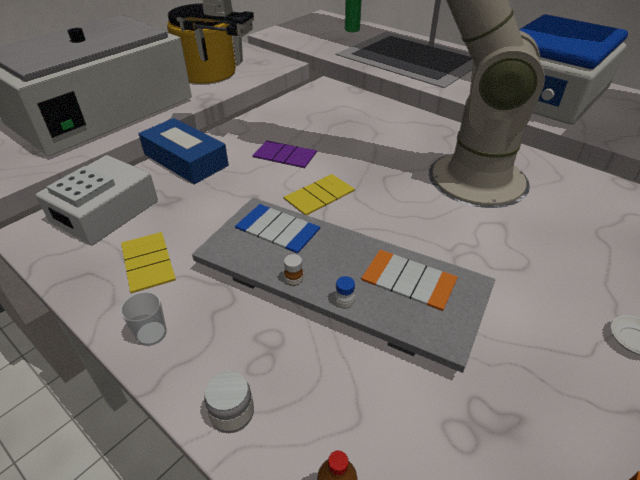

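In the top view, the blue-banded plate is at about (360,227), with bands at (332,229) and (387,225). The orange plate is at (232,236), the amber jar at (308,182), and the white jar at (262,186). The lookalikes are yellow at (436,155) and (373,317) and purple at (455,361). All three lie on the table rather than the ledge, so only the plate at (360,227) fits. It will be pushed towards image right (-y). Next I'll measure from both views and confirm it in a crop.

```bash
cat > meas.py <<'E'
from h import *
def rect(p):
    c,s,a=cv2.minAreaRect((p[:,:2]*1000).astype(np.float32)); b=cv2.boxPoints((c,s,a)); return np.round(c,1),np.round(s,1),np.round(a,2),b.round(0).tolist()
def big(m):
    n,l,st,_=cv2.connectedComponentsWithStats(m.astype(np.uint8)); return l==1+np.argmax(st[1:,4])
def meas(img,p):
    hsv=cv2.cvtColor(img,cv2.COLOR_RGB2HSV); H,S=hsv[...,0],hsv[...,1]
    roi=(p[...,0]>.35)&(p[...,0]<.85)&(p[...,1]>-.45)&(p[...,1]<.4)&(p[...,2]>.035)
    led=big(roi&(p[...,2]<.065)); print('ledge',rect(p[led]),'z',np.median(p[led][:,2]))
    for nm,m in(('blue',(H>105)&(H<125)&(S>130)),('orange',(H>5)&(H<20)&(S>130))):
        q=p[led&m&(p[...,2]<.063)]; print(nm,rect(q),'z',np.median(q[:,2]))
    jar=roi&(p[...,2]>.075)&(p[...,2]<.12)
    n,l,st,_=cv2.connectedComponentsWithStats(jar.astype(np.uint8))
    for i in range(1,n):
        if st[i,4]>30: print('jar',p[l==i].mean(0).round(3),p[l==i][:,2].max().round(3))
if __name__=='__main__':
    for n in('top','scene'):
        d=np.load(n+'.npz'); print(n); meas(d['img'],d['p'])
    t=np.load('top.npz')['img']; cv2.imwrite('pics/crop.png',cv2.resize(t[150:290,160:420],None,fx=3,fy=3)[...,::-1])
E
python3 meas.py
```

```text
top
ledge (array([536.7, -39.4]), array([222.9, 561.5]), np.float64(12.68), [[366.0, 210.0], [490.0, -338.0], [707.0, -289.0], [584.0, 259.0]]) z 0.05186399833517408
blue (array([ 534.2, -212.3]), array([ 91.1, 159.4]), np.float64(10.57), [[475.0, -142.0], [504.0, -299.0], [594.0, -282.0], [564.0, -126.0]]) z 0.05698057036628468
orange (array([477.5,  84.8]), array([ 91. , 160.6]), np.float64(12.44), [[416.0, 153.0], [450.0, -3.0], [539.0, 16.0], [505.0, 173.0]]) z 0.057185276252660344
jar [0.84  0.212 0.092] 0.12
jar [ 0.834 -0.219  0.08 ] 0.086
jar [ 0.618 -0.082  0.099] 0.108
jar [0.598 0.024 0.098] 0.106
scene
ledge (array([535.9, -43. ]), array([225.4, 561.1]), np.float64(12.74), [[364.0, 206.0], [488.0, -342.0], [708.0, -292.0], [584.0, 255.0]]) z 0.05089141493990684
blue (array([ 534.2, -213.9]), array([ 92.7, 162. ]), np.float64(10.63), [[474.0, -143.0], [504.0, -302.0], [595.0, -285.0], [565.0, -126.0]]) z 0.057052593483584435
orange (array([478.1,  82.6]), array([ 94. , 160.4]), np.float64(12.7), [[415.0, 151.0], [450.0, -6.0], [542.0, 15.0], [506.0, 171.0]]) z 0.056689532357418804
jar [ 0.625 -0.08   0.095] 0.105
jar [0.605 0.026 0.095] 0.104
jar [ 0.836 -0.226  0.079] 0.083
jar [0.841 0.225 0.091] 0.103
```

View pics/crop.png

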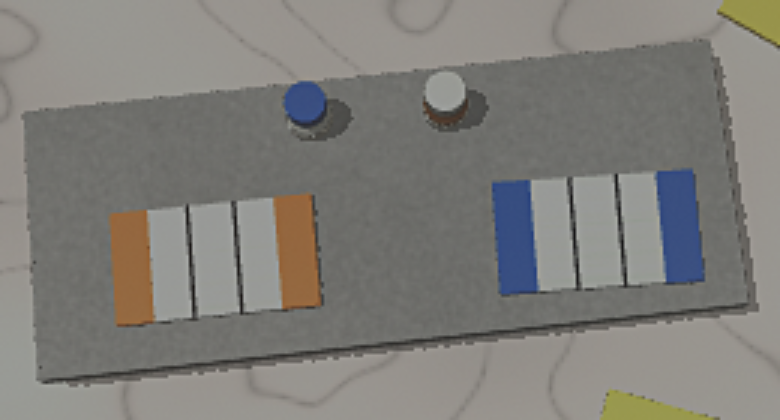

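The crop confirms it: the blue-banded plate is on the right half of the ledge, with its inner edge at crop x≈497. The amber jar is at (445,95), clear of the push lane, and there is about 140 mm of bare ledge behind the plate. In the ledge frame the centre is at about |y|=167 mm, so the push is about 78 mm. I'll move over the gap, half-closing the fingers and turning them square to the ledge.

Call:
{"op": "play_rows", "data": {"rows": [[0.2, 0.407, 0.947, 0, 0, 0, 0.112], [0.2, 0.407, 0.947, 0, 0, 0, 0.112], [0.2, 0.407, 0.947, 0, 0, 0, 0.112], [0.2, 0.407, 0.947, 0, 0, 0, 0.112], [0.2, 0.407, 0.947, 0, 0, 0, 0.112]]}}

```text
t: 0.72
tool_pos: [0.3293, -0.5323, 0.2436]
tool_rot: [2.934, 1.122, -0.001]
ft_force: [-1.0, -0.3, -0.4]
grip_width: 0.514
gripper_force: 0.0
```

Call:
{"op": "play_rows", "data": {"rows": [[0.2, 0.407, 0.947, 0, 0, 0, 0.112], [0.2, 0.407, 0.947, 0, 0, 0, 0.112], [0.2, 0.407, 0.947, 0, 0, 0, 0.112], [0.2, 0.407, 0.947, 0, 0, 0, 0.112], [0.2, 0.407, 0.947, 0, 0, 0, 0.112]]}}

```text
t: 1.35
tool_pos: [0.3902, -0.3912, 0.2435]
tool_rot: [2.693, 1.616, -0.001]
ft_force: [-0.5, -0.1, 0.2]
grip_width: 0.399
gripper_force: 0.0
```

Call:
{"op": "play_rows", "data": {"rows": [[0.2, 0.407, 0.947, 0, 0, 0, 0.112], [0.2, 0.407, 0.947, 0, 0, 0, 0.112], [0.2, 0.407, 0.947, 0, 0, 0, 0.112], [0.2, 0.407, 0.947, 0, 0, 0, 0.112], [0.2, 0.407, 0.947, 0, 0, 0, 0.112]]}}

```text
t: 1.98
tool_pos: [0.4513, -0.2493, 0.2434]
tool_rot: [2.369, 2.063, -0.001]
ft_force: [-0.7, -0.1, -0.1]
grip_width: 0.402
gripper_force: 0.0
```

Call:
{"op": "play_rows", "data": {"rows": [[0.2, 0.407, 0.947, 0, 0, 0, 0.112], [0.2, 0.407, 0.947, 0, 0, 0, 0.112], [0.2, 0.407, 0.947, 0, 0, 0, 0.112], [0.2, 0.407, 0.947, 0, 0, 0, 0.112], [0.2, 0.407, 0.947, 0, 0, 0, 0.112], [0.2, 0.407, 0.947, 0, 0, 0, 0.112]]}}

```text
t: 2.72
tool_pos: [0.5124, -0.1072, 0.2435]
tool_rot: [1.972, 2.445, -0.001]
ft_force: [0.3, -0.2, 0.4]
grip_width: 0.4
gripper_force: 0.0
```

Call:
{"op": "play_rows", "data": {"rows": [[0.2, 0, 0, -0.3, 0, 0, 0], [0.2, 0, 0, -0.6, 0, 0, 0], [0.2, 0, 0, -0.9, 0, 0, 0], [0.2, 0, 0, -1, 0, 0, 0], [0.2, 0, 0, -1, 0, 0, 0]]}}

```text
t: 3.35
tool_pos: [0.5127, -0.1056, 0.0934]
tool_rot: [-1.969, -2.447, 0.002]
ft_force: [-0.6, 0.4, 0.9]
grip_width: 0.399
gripper_force: 0.0
```

Call:
{"op": "play_rows", "data": {"rows": [[0.2, 0, 0, -0.03, 0, 0, 0], [0.2, 0, 0, -0.06, 0, 0, 0], [0.2, 0, 0, -0.08, 0, 0, 0], [0.2, 0, 0, -0.09, 0, 0, 0], [0.2, 0, 0, -0.1, 0, 0, 0], [0.2, 0, 0, -0.1, 0, 0, 0], [0.2, 0, 0, -0.1, 0, 0, 0]]}}

```text
t: 4.22
tool_pos: [0.513, -0.1051, 0.0786]
tool_rot: [1.968, 2.448, -0.0]
ft_force: [-0.3, 0.6, -0.8]
grip_width: 0.4
gripper_force: 0.0
```

```bash
python3 - <<'E'
from h import *
s=arm.state();print(s['tool_pos'],s['ft_force'])
d=grab('scene'); cv2.imwrite('pics/s2.png',cv2.resize(d['img'][170:350,170:470],None,fx=2.5,fy=2.5)[...,::-1])
E
```

```text
[ 0.51299045 -0.10509345  0.0786339 ] [-0.30019795  0.64606935 -0.76474919]
```

View pics/s2.png

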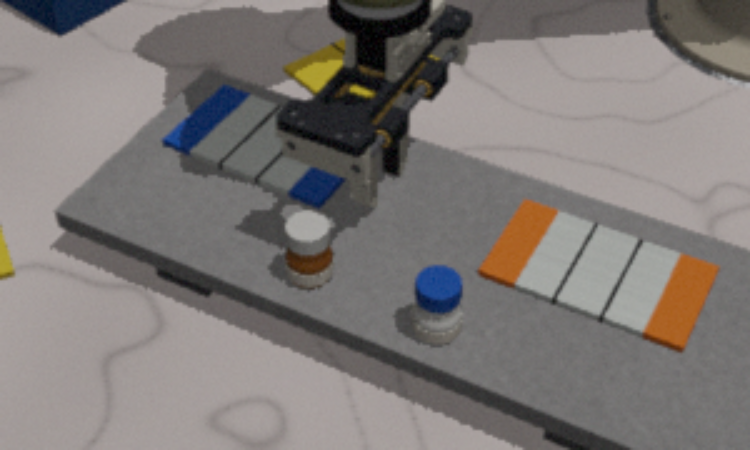

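The view shows both fingers standing on the bare ledge just behind the plate's inner blue band (finger foot near (365,195) in the crop), clear of the amber jar at (308,250). I'll lower by 1.5 mm and push slowly.

Call:
{"op": "play_rows", "data": {"rows": [[0.2, 0, 0, -0.01, 0, 0, 0], [0.2, 0, 0, -0.01, 0, 0, 0], [0.2, 0.015, -0.065, -0.01, 0, 0, 0], [0.2, 0.022, -0.098, -0.01, 0, 0, 0], [0.2, 0.029, -0.13, -0.01, 0, 0, 0], [0.2, 0.037, -0.163, -0.01, 0, 0, 0], [0.2, 0.044, -0.195, -0.01, 0, 0, 0], [0.2, 0.051, -0.228, -0.01, 0, 0, 0], [0.2, 0.059, -0.26, -0.01, 0, 0, 0], [0.2, 0.066, -0.293, -0.01, 0, 0, 0]]}}

```text
t: 5.52
tool_pos: [0.523, -0.1494, 0.0771]
tool_rot: [1.968, 2.448, 0.0]
ft_force: [-0.8, 0.9, -0.6]
grip_width: 0.402
gripper_force: 0.6
```

```bash
cat > look.py <<'E'
from meas import *
import sys
s=arm.state();print(s['tool_pos'].round(4),s['ft_force'].round(1))
L=np.array([.5363,-.041]);u=np.array([.2198,-.9755]);n=np.array([.9755,.2198])
for k in('top','scene'):
    d=grab(k);p=cloud(d);hsv=cv2.cvtColor(d['img'],cv2.COLOR_RGB2HSV)
    m=(hsv[...,0]>105)&(hsv[...,0]<125)&(hsv[...,1]>120)&(p[...,2]>.045)&(p[...,2]<.066)&(p[...,0]>.4)&(p[...,0]<.72)&(p[...,1]<-.05)&(p[...,1]>-.45)
    m=cv2.morphologyEx(m.astype(np.uint8),cv2.MORPH_OPEN,np.ones((2,2)))>0
    q=p[m]; U=(q[:,:2]-L)@u; N=(q[:,:2]-L)@n
    e=np.percentile(U,[.5,99.5]); h=np.percentile(U,99)-.028; f=U>h
    print(k,'u range',e.round(4),'n lead',np.percentile(N[f],[1,99]).round(3),'z lead',np.median(q[f][:,2]).round(4),rect(q)[:3])
    if len(sys.argv)>1: cv2.imwrite(f'pics/{sys.argv[1]}_{k}.png',d['img'][...,::-1])
E
python3 look.py
```

```text
[ 0.523  -0.1494  0.0771] [-0.8  0.9 -0.6]Traceback (most recent call last):
  File "look.py", line 10, in <module>
    e=np.percentile(U,[.5,99.5]); h=np.percentile(U,99)-.028; f=U>h
    return _quantile_unchecked(
        a, q, axis, out, overwrite_input, method, keepdims, weights)
    return _ureduce(a,
                    func=_quantile_ureduce_func,
    ...<5 lines>...
                    overwrite_input=overwrite_input,
                    method=method)
    r = func(a, **kwargs)
    result = _quantile(arr,
                       quantiles=q,
    ...<2 lines>...
                       out=out,
                       weights=wgt)
    slices_having_nans = np.isnan(arr[-1, ...])
                                  ~~~^^^^^^^^^
IndexError: index -1 is out of bounds for axis 0 with size 0
```

Top is blocked by the arm, so I'll skip any view with too few blue pixels.

```bash
sed -i 's/^    q=p\[m\];/    if m.sum()<50: print(k,"hidden"); continue\n    q=p[m];/' look.py; python3 look.py
```

```text
[ 0.5231 -0.1502  0.0771] [0.9 0.8 0.6]
top hidden
scene u range [-0.057   0.2686] n lead [-0.081  0.008] z lead 0.0571 (array([741.9,  45. ]), array([859.7, 159.5]), np.float64(55.7))
```

Call:
{"op": "play_rows", "data": {"rows": [[0.2, 0.007, -0.033, 0, 0, 0, 0], [0.2, 0.015, -0.065, 0, 0, 0, 0], [0.2, 0.022, -0.098, 0, 0, 0, 0], [0.2, 0.029, -0.13, 0, 0, 0, 0], [0.2, 0.037, -0.163, 0, 0, 0, 0], [0.2, 0.044, -0.195, 0, 0, 0, 0], [0.2, 0.051, -0.228, 0, 0, 0, 0], [0.2, 0.059, -0.26, 0, 0, 0, 0], [0.2, 0.066, -0.293, 0, 0, 0, 0], [0.2, 0.07, -0.312, 0, 0, 0, 0]]}}

```text
t: 6.92
tool_pos: [0.5335, -0.1962, 0.0771]
tool_rot: [1.969, 2.448, 0.0]
ft_force: [-1.1, 2.6, 1.1]
grip_width: 0.4
gripper_force: 1.1
```

```bash
python3 look.py a
```

```text
[ 0.5335 -0.1962  0.0771] [-1.1  2.6  1.1]
top hidden
scene u range [-0.2735  0.316 ] n lead [-0.079  0.008] z lead 0.057 (array([749.2,  20.7]), array([886.1, 156. ]), np.float64(58.01))
```

View pics/a_scene.png

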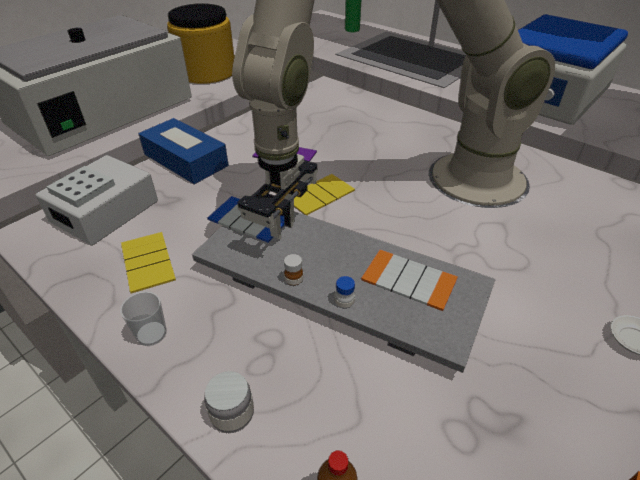

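The plate is straight, with its leading band at (228,212) past the ledge end and an overhang of about 35 mm. I'll push 10 mm more, then back off and rise.

Call:
{"op": "play_rows", "data": {"rows": [[0.2, 0.005, -0.02, 0, 0, 0, 0], [0.2, 0.01, -0.045, 0, 0, 0, 0], [0.2, 0.015, -0.065, 0, 0, 0, 0], [0.2, 0.015, -0.065, 0, 0, 0, 0], [0.2, 0.015, -0.065, 0, 0, 0, 0], [0.2, 0, 0, 0, 0, 0, 0], [0.2, -0.022, 0.1, 0, 0, 0, 0], [0.2, -0.022, 0.1, 0, 0, 0, 0]]}}

```text
t: 8.02
tool_pos: [0.5299, -0.1788, 0.0773]
tool_rot: [-1.965, -2.451, -0.0]
ft_force: [-0.6, -1.0, 0.3]
grip_width: 0.403
gripper_force: 0.0
```

Call:
{"op": "play_rows", "data": {"rows": [[0.2, 0, 0, 0.2, 0, 0, 0], [0.2, 0, 0, 0.5, 0, 0, 0], [0.2, 0, 0, 0.9, 0, 0, 0], [0.2, 0, 0, 1, 0, 0, 0], [0.2, 0, 0, 1, 0, 0, 0]]}}

```text
t: 8.65
tool_pos: [0.5303, -0.1812, 0.2278]
tool_rot: [1.968, 2.446, 0.0]
ft_force: [-0.9, -0.2, -0.6]
grip_width: 0.394
gripper_force: 0.0
```

Call:
{"op": "play_rows", "data": {"rows": [[0.2, -0.4, 0.8, 0.3, 0, 0, 0], [0.2, -0.4, 0.8, 0.3, 0, 0, 0], [0.2, -0.4, 0.8, 0.3, 0, 0, 0], [0.2, -0.4, 0.8, 0.3, 0, 0, 0], [0.2, -0.4, 0.8, 0.3, 0, 0, 0]]}}

```text
t: 9.28
tool_pos: [0.4703, -0.0623, 0.271]
tool_rot: [-1.97, -2.446, 0.001]
ft_force: [1.3, -0.4, 0.7]
grip_width: 0.395
gripper_force: 0.0
```

```bash
python3 look.py b
```

```text
[ 0.4703 -0.0623  0.271 ] [ 1.3 -0.4  0.7]
top u range [0.0863 0.3437] n lead [-0.083  0.004] z lead 0.0564 (array([ 464.7, -220.9]), array([164.6, 443.5]), np.float64(50.37))
scene u range [0.168  0.3259] n lead [-0.08   0.007] z lead 0.0571 (array([742.8,  20.2]), array([892.5, 172.5]), np.float64(58.41))
```

View pics/b_scene.png

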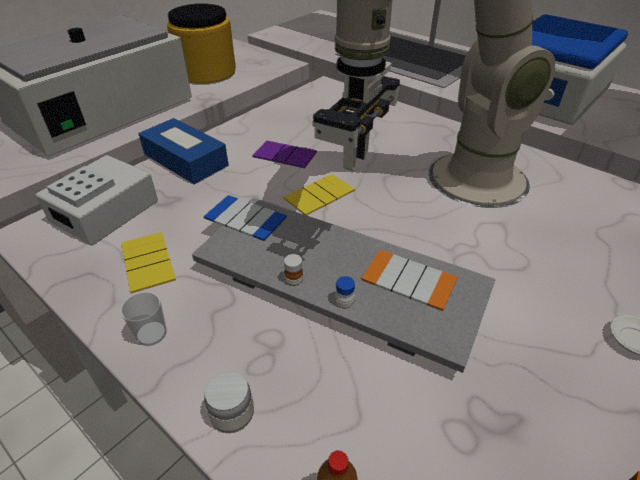

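The plate lies flat and straight with its outer band (215,210) past the ledge end. Its centre is at about |y| = 246 mm, which gives an overhang of about 45 mm. The jars and the orange plate haven't moved, and the arm is clear of everything.

```bash
python3 -c "
from workcell import arm
print(arm.hand_in())"
```

```text
the job is handed in; nothing more can be done
None
```

I pushed the blue-banded plate along the ledge until it hung about 45 mm past the end (28–62 mm is allowed), flat and straight, with the other plate and both jars left in place, and handed the job in; no verdict came back.

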